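# Cure the painted nails: cap the gel, slide the tray under the lamp

### The arm

A 6-joint arm with a two-finger parallel gripper is mounted at the origin on the work surface. World frame = base frame: x ahead of the robot, y to its left, z up, the work surface at z = 0. Lengths are in mm, angles in rad, forces in N, time in s.
With the tool pointing down it reaches from about 325 to 850 mm from the base axis. Payload 4.4 kg.
Tool frame: the origin (TCP) lies on the centre line of the jaws, within the pads' length; the fingertips stand 14 mm ahead of it and the grasp point (between the pads) lies 5 mm behind it; z points along the fingers, y is the line along which they close (so a half turn about z gives the same grasp; the last joint's range is limited). The gripper opens to 94 mm and grips with 3 to 60 N. Pads are 16 mm wide; open, the fingers measure 119 mm over their backs; the gripper's body (75 mm by 177 mm) begins 78 mm behind the grasp point.
Start: joints at [0.963, 0.207, 1.542, -0, 1.393, -0.15], TCP at [254.145, 515.788, 219.447] pointing down, gripper open.
Joint ranges: [-2.73, 2.73], [-0.86, 2.22], [0.23, 2.46], [-1.11, 4.25], [0.08, 2.63], [-2.82, 2.82]. Speed limits (rad/s): [2.79, 2.79, 3.14, 3.14, 3.14, 3.14].

### API

Orientations are given as a unit quaternion [x, y, z, w].
In Python, from workcell import ctrl gives the robot as it stands.
- The arm moves only by the tool step_arm, never from a script. Its arguments are lists of equal length, an entry for each row: "delta_pos": the shift along the tool's x, y, z in cm, a list of three; "dr": the turn, a rotation vector about the tool's x, y, z in degrees, a list of three; "grip": the finger opening in cm, from 0 to 9.4. In form: {"delta_pos": [[x, y, z], ...], "dr": [[rx, ry, rz], ...], "grip": [grip, ...]}. A call has 1 to 12 rows; each row is the pose to reach, as a shift and turn from the pose commanded when the call began, along the tool's axes at that moment; what a row does not reach only later rows make up. A row lasts 1/8 s, in which the tool goes at most 62.5 mm and 10.7 degrees, less where a joint would pass 70% of its speed; a pose out of reach is approached as far as the arm can. A call with a gripper value outside its range is refused whole. The fingers move at their own pace and stop on an object; the grip force is fixed at half the most. Time passes only in rows, so rows that repeat a pose let the fingers close. It gives the time, the measured TCP pose, the force, the opening and the grip force at its end, in the units of the state.
- ctrl.observe(): the state, without advancing time (a new reading comes with each control period).
- ctrl.read_camera(name): name is "scene" or "top" or "wrist"; returns (picture, depth): 400x640x3 uint8, red, green, blue; 400x640 float32, mm along the optical axis (not along the pixel's ray), 0 where there is no reading.
- ctrl.camera_info(name): a dict with "intrinsics" (3x3 intrinsics, pixels), "cam_to_world" (4x4, takes a point from camera to world coordinates). Camera axes: x right, y down, z forward; pixel columns grow to the right and rows downward; lengths in mm; the calibration is good to about 2 mm. A picture is of the moment at which its call begins: read the wrist's pose just before it. camera_info takes no time and is no camera call; for the wrist camera it gives the pose at the moment of the call.
- ctrl.job_done(): hands the job in; it is judged then, once.
The state is a dict: "time": time; "qpos": joint angles; "dq": joint speeds; "effort": joint torques, N m; "position": TCP position; "orientation": TCP orientation; "wrist_force": force on the tool from outside, world axes, zero at the start; "wrist_torque": the same for the moment, N m; "grip_width": opening from 0.0 (shut) to 1.0 (fully open); "grip_force": force on a finger pad.
Only numpy, scipy, OpenCV 4.12 (cv2) and the standard library are available. Lean on these libraries where they do the work, as an engineer would, in place of code of your own. Each camera call takes 0.05 s, during which the arm holds its last target. There are 200 camera calls.

### The job

Get the painted nails ready to cure: first screw the loose pink gel-pot cap tight so the light cannot harden the gel, then slide the pink nail tray, nose first and flat on the table without lifting it, along the channel under the curing lamp until it has gently pushed the start switch at the back fully in. The tray may not be rammed against the switch, the wet painted nails must not be touched by anything, and everything else stays where it is.

Things in the scene. Friction and masses are not known exactly. Their poses are not given: they have to be found in the camera images.
- lamp: white nail-curing lamp fixed to the table, 200 deep, 220 wide, 79 high at the front, 94 high from 48 behind its front on (orange indicator on top: to 104). Origin: on the table, middle of the mouth (front edge of the hood); x points into the lamp, z up. The hood's underside is 65 above the table
- lamp_channel (a point): start of the channel on the lamp's centre line, on the table, 45 in front of the mouth; axes as the lamp. The channel runs straight along x under the hood, 82 wide (y from -41 to 41), between two white guide rails 18 high. In front of the mouth the rails flare outward, to y = +-61 at this point
- plunger (a joint): start switch in the back of the channel: orange plate 50 wide, 8 to 30 above the table, pushed along lamp +x, stays where left. 0 = out, 0.010 m = fully in (hard stop); moves at about 2 N. Its depth varies and cannot be seen: when out it is 88 to 108 behind the mouth. An orange tab in the slot on the lamp's roof moves with it
- tray: pink nail display tray, loose, about 150 g: base 90 (x) x 74 (y) x 12 high; upright push wall across its rear end (x from -45 to -35, full width, 30 high); nose corners bevelled (20 x 10). Origin: centre of its underside; +x is its nose (goes in first), z up. Carries three painted nails
- tray_tail (a point): middle of the push wall's rear face, 20 above the tray's underside; axes as the tray. With the switch fully in, this face ends 8 to 28 inside the mouth, under the hood, so the last push needs fingers tilted in under the hood
- nails: the three freshly painted nail tips on clear stalks 10 dia, fixed on the tray; same origin and axes as the tray. Stalks at (0, 22), (0, -22), (22, 0); nails 24 x 13, their tops at most 44 above the table. Must not be touched
- pot: pink gel pot in a black holder 66 x 66 x 14 fixed to the table; pot 48 dia, top at 34, with a pink cap. Origin: centre of its underside; z up. A small white mark stands on the holder on its +x side
- cap (a joint): the pink pot's screw cap, captive: 0 rad = screwed tight (hard stop; the white line on the cap points to the white mark on the holder), up to 1.4 = loose. Turning it clockwise seen from above lowers the value; it takes about 0.06 N m and stays where it is left
- cap_grip (a point): point on the cap's axis, 51 above the table; the cap is a ribbed cylinder 38 dia, from 34.5 to 59.5 above the table
- pot_b: white gel pot of the same shape, its white cap already tight (does not turn). Origin: centre of its underside. Leave alone
- brush: make-up brush 165 long, 14 thick, lying along its x. Origin: middle of its underside. Bystander
- polish_lilac: lilac nail-polish bottle, round, 30 dia x 73 high, black cap. Origin: centre of its underside. Bystander
- polish_wine: wine-red nail-polish bottle, round, 30 dia x 73 high, white cap. Origin: centre of its underside. Bystander
- polish_gold: amber nail-polish bottle, round, 30 dia x 73 high, brass cap. Origin: centre of its underside. Bystander
- cup: paper drink cup with lid, 78 dia x 111 high. Origin: centre of its underside. Bystander
- phone: black phone lying flat, 72 x 148 x 9 high. Origin: centre of its underside. Bystander
- palette: glitter palette lying flat, 55 x 105 x 10 high. Origin: centre of its underside. Bystander
Mind the look-alikes: they are no part of the job. Several things have the shape of the tray; the one meant has the colours described above.

How it is judged:
By the outcome, as a careful person would: the job done as asked, in the order asked, and still so for the second after the job is handed in, with the robot touching nothing.
It also fails if it takes over 72 s, if anything falls off the work surface, if the arm or the gripper's body presses on something with over 40 N, if the wrist force passes 120 N, or if a joint passes its speed limit or range.

## Working session

There is one attempt and no reset: what is moved stays moved. The work goes in short steps, Python scripts to look and compute and a tool call to move; the robot and the scene stay as the last step left them, time stands still between calls to the robot, and variables do not carry over. Pictures are saved under pics/ and viewed, at most 10 in all, crops included, and the job is handed in when it is done.

Besides the shell and the picture viewer there is one more tool, called after "Emit:" by a JSON object that holds its "api" and its "payload". step_arm: Moves the arm, as the interface text tells. Its arguments: {"type":"object","properties":{"delta_pos":{"type":"array","items":{"type":"array","items":{"type":"number"}}},"dr":{"type":"array","items":{"type":"array","items":{"type":"number"}}},"grip":{"type":"array","items":{"type":"number"}}},"required":["delta_pos","dr","grip"]}

```bash
mkdir -p pics
cat > h.py <<'E'
import numpy as np, cv2
from workcell import ctrl
from scipy.spatial.transform import Rotation as R
def snap(n,f):
    i=ctrl.camera_info(n); p,d=ctrl.read_camera(n)
    cv2.imwrite(f'pics/{f}.png',p[...,::-1]); np.savez(f'pics/{f}.npz',p=p,d=d,K=i['intrinsics'],T=i['cam_to_world'])
def load(f):
    z=np.load(f'pics/{f}.npz'); d=z['d']; K=z['K']; T=z['T']
    v,u=np.mgrid[:400,:640]
    P=np.stack([(u-K[0,2])/K[0,0]*d,(v-K[1,2])/K[1,1]*d,d],-1)@T[:3,:3].T+T[:3,3]
    return z['p'],P,d,K,T
E
python3 - <<'E'
from h import *
for n in('scene','top'):snap(n,n+'0'); print(ctrl.camera_info(n))
s=ctrl.observe();print(s)
E
```

```text
{'intrinsics': array([[429.86485278,   0.        , 318.3045825 ],
       [  0.        , 429.86485278, 201.78982937],
       [  0.        ,   0.        ,   1.        ]]), 'cam_to_world': array([[ 5.46263883e-01,  6.02433701e-01, -5.81953096e-01,
         1.21934704e+03],
       [ 8.37500547e-01, -3.81443352e-01,  3.91272032e-01,
        -4.46701136e+02],
       [ 1.37333184e-02, -7.01123816e-01, -7.12907281e-01,
         9.01387565e+02],
       [ 0.00000000e+00,  0.00000000e+00,  0.00000000e+00,
         1.00000000e+00]])}
{'intrinsics': array([[438.59344076,   0.        , 325.89878386],
       [  0.        , 438.59344076, 189.95328521],
       [  0.        ,   0.        ,   1.        ]]), 'cam_to_world': array([[ 2.31116817e-02, -9.75980766e-01,  2.16627317e-01,
         3.05873929e+02],
       [-9.99729157e-01, -2.31545645e-02,  2.34048252e-03,
         6.59914841e-01],
       [ 2.73164527e-03, -2.16622738e-01, -9.76251570e-01,
         1.14364465e+03],
       [ 0.00000000e+00,  0.00000000e+00,  0.00000000e+00,
         1.00000000e+00]])}
{'time': 0.1, 'qpos': array([ 9.62503779e-01,  2.07339739e-01,  1.54277511e+00, -2.43856433e-05,
        1.39352170e+00, -1.50477826e-01]), 'dq': array([-0.00011452, -0.00148378, -0.00224885, -0.00033652,  0.00039005,
       -0.00067762]), 'effort': array([ 1.40072489e-04, -3.71861064e+01, -2.82293540e+01,  7.00787944e-02,
        3.10383865e-02, -4.08709900e-05]), 'position': array([253.74795444, 515.20731292, 218.42116119]), 'orientation': array([ 2.26911297e-01,  9.73914893e-01, -9.53720792e-04, -3.67330376e-04]), 'wrist_force': array([ 0.0720696 ,  0.51286772, -0.40934123]), 'wrist_torque': array([-0.01920989, -0.08176806,  0.03555088]), 'grip_force': 0.0, 'grip_width': 0.9999300519310742}
```

View pics/top0.png

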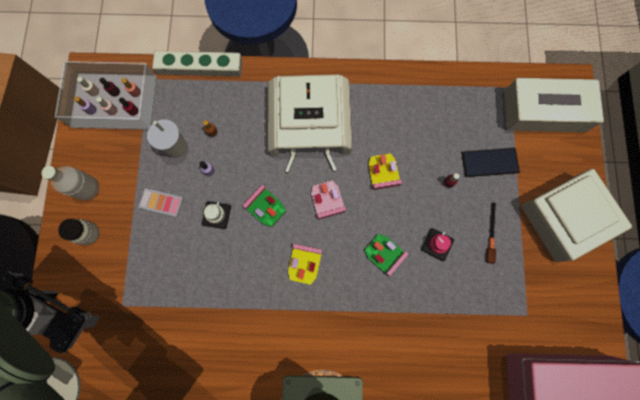

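View pics/scene0.png

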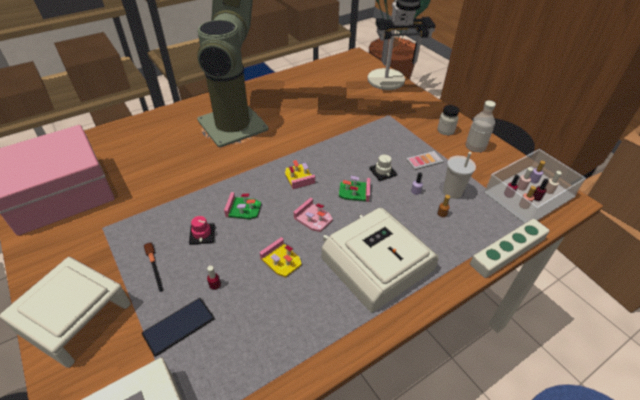

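The top view shows the pink tray at (327,198). Its look-alikes are yellow (384,170) and (304,263), and green (265,206) and (386,253). The pink pot is at (438,243) with the white pot at (214,213), and the lamp is at (310,115) with its mouth facing down. I'll measure next and check the choice in a crop.

Run:
```python
from h import *
p,P,d,K,T=load('top0')
def put(c,z): return cv2.resize(c,None,fx=z,fy=z,interpolation=cv2.INTER_CUBIC)
a=put(p[65:225,250:370],3.7)[:592]; b=put(p[220:265,415:465],7); 
c=np.zeros((592,800,3),np.uint8); c[:a.shape[0],:444]=a; c[:b.shape[0],446:446+350]=b
cv2.imwrite('pics/crop1.png',c[...,::-1])
# table height check
tab=P[290:300,150:500].reshape(-1,3);print('table z',np.median(tab[:,2]))
for f,boxes in (('top0',{'tray':(175,225,305,352),'pot':(222,265,418,460),'lamp':(65,180,260,360)}),('scene0',{'tray':(190,235,285,340),'pot':(205,250,180,222),'lamp':(200,305,315,440)})):
    p,P,d,K,T=load(f)
    hsv=cv2.cvtColor(p,cv2.COLOR_RGB2HSV)
    for n,(r0,r1,c0,c1) in boxes.items():
        Q=P[r0:r1,c0:c1].reshape(-1,3); H=hsv[r0:r1,c0:c1].reshape(-1,3).astype(int)
        if n=='lamp':
            m=(Q[:,2]>70)&(Q[:,2]<110)
        else: m=((H[:,0]>150)&(H[:,1]>60)&(Q[:,2]>5))
        q=Q[m]; zs=q[:,2]
        print(f,n,m.sum(),'z hist',np.histogram(zs,bins=np.arange(0,115,6))[0])
        if n=='tray':
            for lo,hi in((7,17),(25,35),(7,35)):
                s=q[(zs>lo)&(zs<hi)]
                print(lo,hi,len(s),s.mean(0).round(1),[np.round(x,2) for x in cv2.minAreaRect(s[:,:2].astype(np.float32))])
        elif n=='pot':
            s=q[zs>55]; print(s.mean(0).round(1),s.min(0).round(1),s.max(0).round(1))
        else:
            for lo,hi in((72,84),(88,98)):
                s=q[(zs>lo)&(zs<hi)]
                print(lo,hi,len(s),s.mean(0).round(1),[np.round(x,2) for x in cv2.minAreaRect(s[:,:2].astype(np.float32))])
```

```text
table z 1.568521307683227
top0 tray 512 z hist [  0 137 195   8  55  66  37  12   0   0   0   0   0   0   0   0   0   0
   0]
7 17 324 [534.1   6.2  12.6] [array([533.19,   1.85]), array([88.97, 70.52]), np.float64(16.37)]
25 35 116 [496.4 -10.4  30.3] [array([496.54, -10.79]), array([10.22, 73.72]), np.float64(17.16)]
7 35 457 [523.5   1.7  17.3] [array([533.34,   1.59]), array([88.18, 73.79]), np.float64(18.41)]
top0 pot 383 z hist [  0   8  60  13  13  54  21   7  20 103  83   0   0   0   0   0   0   0
   0]
[ 421.1 -284.7   65.5] [ 305.9 -306.1   55.1] [4.3900e+02 7.0000e-01 1.1436e+03]
top0 lamp 5259 z hist [   0    0    0    0    0    0    0    0    0    0    0  113  787 1273
  127 2103  849    7    0]
72 84 2060 [712.8  51.6  78.5] [array([754.01,  54.73]), array([201.72, 192.68]), np.float64(2.87)]
88 98 2788 [771.3  55.6  94.4] [array([773.24,  54.97]), array([144.84, 149.23]), np.float64(2.61)]
scene0 tray 629 z hist [  6 116 338  28  48  55  21  14   0   0   0   0   0   0   0   0   0   0
   0]
7 17 429 [538.6  -4.7  13.1] [array([ 5.3555e+02, -3.8000e-01]), array([90.77, 75.89]), np.float64(17.9)]
25 35 96 [498.9 -11.7  30.3] [array([508.5 ,   1.32]), array([77.47, 65.69]), np.float64(47.03)]
7 35 576 [529.4  -6.4  16.6] [array([ 5.3518e+02, -4.7000e-01]), array([93.  , 76.17]), np.float64(16.21)]
scene0 pot 391 z hist [ 0  0 58 24 26 56 34 21 24 73 74  0  0  0  0  0  0  0  0]
[ 429.9 -289.8   66.1] [ 403.  -446.7   55.5] [1219.3 -268.7  901.4]
scene0 lamp 5022 z hist [   0    0    0    0    0    0    0    0    0    0    0   96  583 1305
  107 1786 1136    9    0]
72 84 1888 [746.1  26.2  79. ] [array([754.24,  51.15]), array([199.97, 190.48]), np.float64(3.36)]
88 98 2768 [780.8  48.9  95.1] [array([774.36,  53.65]), array([144.83, 151.99]), np.float64(3.65)]
```

View pics/crop1.png

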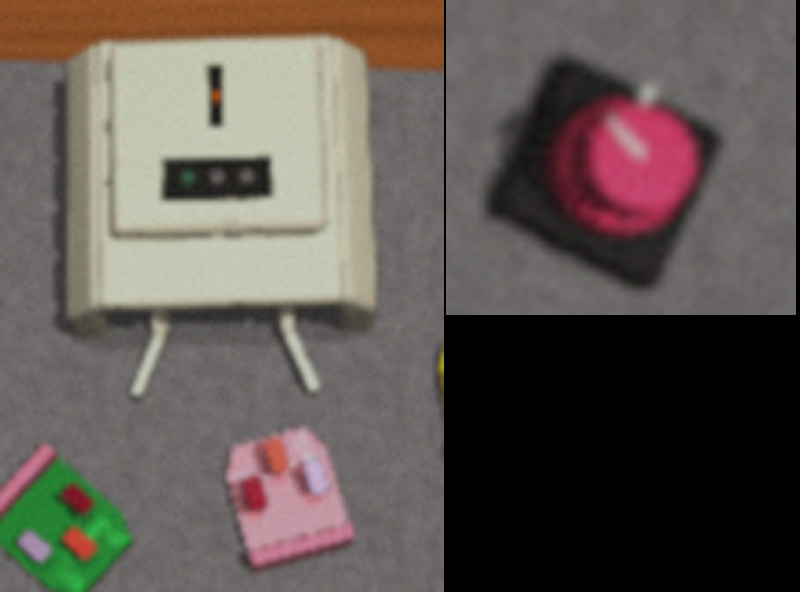

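The crop confirms the pink tray: its push wall is at the bottom and its nose faces the lamp. The cap's white line points up-left and the holder mark is up-right, so the cap needs roughly 60° clockwise. Moving above the pot.

Emit:
{"api": "step_arm", "payload": {"delta_pos": [[-38.2, -21.9, 0], [-38.2, -21.9, 0], [-38.2, -21.9, 0], [-38.2, -21.9, 0], [-38.2, -21.9, 0], [-51.1, -64.3, 2], [-51.1, -64.3, 2], [-51.1, -64.3, 2], [-51.1, -64.3, 2], [-51.1, -64.3, 2], [-51.1, -64.3, 2], [-51.1, -64.3, 2]], "dr": [[0, 0, 10], [0, 0, 20], [0, 0, 30], [0, 0, 40], [0, 0, 50], [0, 0, 60], [0, 0, 68], [0, 0, 68], [0, 0, 68], [0, 0, 68], [0, 0, 68], [0, 0, 68]], "grip": [6.5, 6.5, 6.5, 6.5, 6.5, 6.5, 6.5, 6.5, 6.5, 6.5, 6.5, 6.5]}}

```text
time: 1.6
position: [427.8, -182.5, 203.1]
orientation: [0.733, 0.68, 0.0, -0.0]
wrist_force: [1.0, 0.2, 0.7]
grip_width: 0.688
grip_force: 0.0
```

```bash
cat >> h.py <<'E'
def go(pos,yaw,tilt=0):
    # tool y at angle yaw (deg) about world z, pointing down; tilt = rotation about tool y after
    s=ctrl.observe(); R0=R.from_quat(s['orientation'])
    a=np.radians(yaw); y=np.array([np.cos(a),np.sin(a),0]); z=np.array([0,0,-1.]); x=np.cross(y,z)
    Rt=R.from_matrix(np.stack([x,y,z],1))*R.from_euler('y',tilt,degrees=True)
    print('t',s['time'],'pos',s['position'].round(1),'q',s['qpos'].round(2),'F',s['wrist_force'].round(2))
    print('dpos cm',(R0.inv().apply(np.array(pos)-s['position'])/10).round(2),'dr',np.degrees((R0.inv()*Rt).as_rotvec()).round(1))
E
python3 - <<'E'
from h import *
go((428,-288,180),-4)
snap('wrist','w1'); print(ctrl.camera_info('wrist')['cam_to_world'].round(2))
E
```

```text
t 1.6 pos [ 427.8 -182.5  203.1] q [-0.59 -0.02  1.82  0.    1.34 -0.52] F [1.01 0.18 0.65]
dpos cm [-10.52   0.8    2.31] dr [ 0.  -0.  -0.2]
[[ 1.0000e+00 -8.0000e-02 -2.0000e-02  4.3370e+02]
 [-8.0000e-02 -9.6000e-01 -2.6000e-01 -1.1513e+02]
 [ 0.0000e+00  2.6000e-01 -9.7000e-01  3.6815e+02]
 [ 0.0000e+00  0.0000e+00  0.0000e+00  1.0000e+00]]
```

View pics/w1.png

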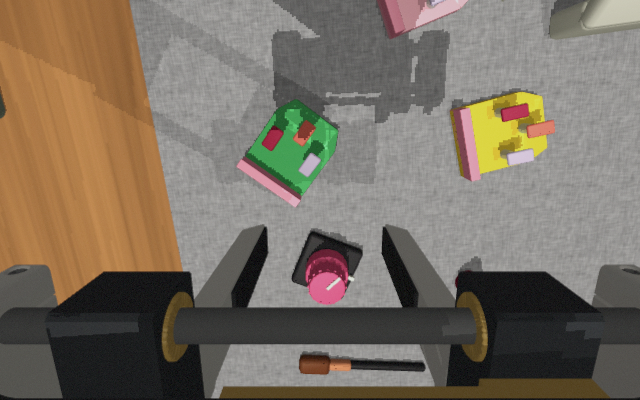

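The wrist view shows the pink cap at (327,287), its line pointing up-right and the mark at (350,279). I'll compute the cap centre and both angles.

Run:
```python
from h import *
for f,(r0,r1,c0,c1) in (('top0',(222,265,418,460)),('scene0',(205,250,180,222)),('w1',(228,308,285,368))):
    p,P,d,K,T=load(f)
    Q=P[r0:r1,c0:c1].reshape(-1,3);C=p[r0:r1,c0:c1].reshape(-1,3).astype(int); H=cv2.cvtColor(p,cv2.COLOR_RGB2HSV)[r0:r1,c0:c1].reshape(-1,3).astype(int)
    top=(Q[:,2]>56)&(Q[:,2]<66); s=Q[top]
    (cx,cy),r=cv2.minEnclosingCircle(s[:,:2].astype(np.float32))
    print(f,'cap',s.mean(0).round(1),'circ',round(cx,1),round(cy,1),round(r,1),'medz',np.median(s[:,2]).round(1))
    w=(C.min(1)>150)if f!='scene0' else (C.min(1)>140)
    l=Q[w&top]; m=Q[w&(Q[:,2]<32)&(Q[:,2]>3)]
    print('line',len(l),l.mean(0).round(1) if len(l) else'','mark',len(m),m.mean(0).round(1) if len(m) else '')
    for q in(l,m):
        if len(q): print('ang',np.degrees(np.arctan2(*(q.mean(0)[:2]-[cx,cy])[::-1])).round(1))
    hd=(C.max(1)<60)&(Q[:,2]>9)&(Q[:,2]<20); h=Q[hd]
    print('holder',len(h),h.mean(0).round(1),cv2.minAreaRect(h[:,:2].astype(np.float32)))
```

```text
top0 cap [ 422.  -286.3   59.8] circ 422.5 -286.5 20.1 medz 59.7
line 1 [ 426.8 -284.6   57.5] mark 1 [ 449.2 -300.5   18.8]
ang 24.0
ang -27.6
holder 272 [ 417.8 -274.6   14.2] ((421.1476135253906, -285.5955810546875), (66.40238952636719, 63.612953186035156), 63.846458435058594)
scene0 cap [ 424.1 -288.8   60.2] circ 423.1 -288.8 20.3 medz 60.2
line 4 [ 429.1 -281.9   61.1] mark 3 [ 449.7 -301.5   19.9]
ang 48.7
ang -25.6
holder 180 [ 440.2 -287.7   14. ] ((425.563232421875, -288.2137145996094), (64.06267547607422, 62.10946273803711), 62.63680648803711)
w1 cap [ 422.9 -285.9   59.4] circ 422.6 -287.3 20.6 medz 59.5
line 57 [ 429.7 -282.1   60.3] mark 27 [ 446. -298.   15.]
ang 35.9
ang -24.6
holder 968 [ 425.2 -272.7   13.4] ((422.7995910644531, -286.1781005859375), (64.6834716796875, 65.06836700439453), 64.17129516601562)
```

Emit:
{"api": "step_arm", "payload": {"delta_pos": [[-5.5, 0.1, 0], [-10.48, 0.28, 4], [-10.48, 0.28, 8], [-10.48, 0.28, 8], [-10.48, 0.28, 8]], "dr": [[0, 0, 0], [0, 0, 0], [0, 0, 0], [0, 0, 0], [0, 0, 0]], "grip": [6.5, 6.5, 6.5, 6.5, 6.5]}}

```text
time: 2.28
position: [424.0, -285.2, 124.3]
orientation: [0.732, 0.681, 0.0, 0.0]
wrist_force: [0.9, 0.8, 0.7]
grip_width: 0.695
grip_force: 0.0
```

```bash
python3 -c "
from h import *
go((422.7,-287.2,52),-4)"
```

```text
t 2.275 pos [ 424.  -285.2  124.3] q [-0.76  0.17  1.79  0.    1.18 -0.69] F [0.88 0.75 0.7 ]
dpos cm [-0.21 -0.12  7.23] dr [ 0.   0.  -0.2]
```

Emit:
{"api": "step_arm", "payload": {"delta_pos": [[-0.2, -0.12, 3], [-0.2, -0.12, 5.5], [-0.2, -0.12, 7.2], [-0.2, -0.12, 7.2], [-0.2, -0.12, 7.2], [-0.2, -0.12, 7.2], [-0.2, -0.12, 7.2], [-0.2, -0.12, 7.2], [-0.2, -0.12, 7.2], [-0.2, -0.12, 7.2]], "dr": [[0, 0, 0], [0, 0, 0], [0, 0, 0], [0, 0, 0], [0, 0, 0], [0, 0, 0], [0, 0, 0], [0, 0, 0], [0, 0, 0], [0, 0, 0]], "grip": [6.5, 6.5, 6.5, 6.5, 5, 4, 3.4, 3.4, 3.4, 3.4]}}

```text
time: 3.52
position: [422.4, -287.7, 52.1]
orientation: [0.733, 0.681, -0.0, 0.0]
wrist_force: [-2.7, 0.2, 4.7]
grip_width: 0.399
grip_force: 30.0
```

Emit:
{"api": "step_arm", "payload": {"delta_pos": [[0, 0, 0], [0, 0, 0], [0, 0, 0], [0, 0, 0], [0, 0, 0], [0, 0, 0], [0, 0, 0], [0, 0, 0], [0, 0, 0], [0, 0, 0]], "dr": [[0, 0, 7], [0, 0, 14], [0, 0, 21], [0, 0, 28], [0, 0, 35], [0, 0, 42], [0, 0, 49], [0, 0, 55], [0, 0, 58], [0, 0, 58]], "grip": [3.4, 3.4, 3.4, 3.4, 3.4, 3.4, 3.4, 3.4, 3.4, 3.4]}}

```text
time: 4.78
position: [423.1, -288.2, 52.1]
orientation: [0.971, 0.24, 0.001, 0.001]
wrist_force: [0.9, -0.4, 3.5]
grip_width: 0.397
grip_force: 30.0
```

```bash
python3 -c "
from h import *
s=ctrl.observe();print(s['wrist_torque'],s['wrist_force'],s['qpos'],s['effort'][5])"
```

```text
[-0.18633799 -0.03935081 -0.07503509] [ 0.88244243 -0.39876711  3.47723072] [-7.67239260e-01  2.80038067e-01  1.83728282e+00  1.90747140e-04
  1.02144857e+00  3.18445267e-01] 0.04149617627263069
```

Emit:
{"api": "step_arm", "payload": {"delta_pos": [[0, 0, 0], [0, 0, 0], [0, 0, 0]], "dr": [[0, 0, 2], [0, 0, 4], [0, 0, 4]], "grip": [3.4, 3.4, 3.4]}}

```text
time: 5.15
position: [423.1, -288.3, 52.1]
orientation: [0.979, 0.206, 0.001, 0.001]
wrist_force: [2.9, -2.8, 5.4]
grip_width: 0.398
grip_force: 30.0
```

```bash
python3 -c "
from h import *
s=ctrl.observe();print(s['wrist_torque'],s['wrist_force'],s['qpos'][5])"
```

```text
[-0.44305464 -0.30674515 -0.07615411] [ 2.88143318 -2.82146529  5.40585319] 0.3891663250158012
```

Friction torque is still about 0.075, so the cap isn't at the stop yet.

Emit:
{"api": "step_arm", "payload": {"delta_pos": [[0, 0, 0], [0, 0, 0], [0, 0, 0]], "dr": [[0, 0, 1.5], [0, 0, 3], [0, 0, 3]], "grip": [3.4, 3.4, 3.4]}}

```text
time: 5.52
position: [423.1, -288.3, 52.1]
orientation: [0.984, 0.18, 0.001, 0.001]
wrist_force: [1.7, -1.9, 4.2]
grip_width: 0.395
grip_force: 30.0
```

```bash
python3 -c "
from h import *
s=ctrl.observe();print(s['wrist_torque'],s['wrist_force'],s['qpos'][5])"
```

```text
[-0.42463814 -0.34219336 -0.0181415 ] [ 1.74917813 -1.91393857  4.18718116] 0.44131004995611783
```

Emit:
{"api": "step_arm", "payload": {"delta_pos": [[0, 0, 0], [0, 0, 0], [0, 0, 0], [0, 0, 0]], "dr": [[0, 0, 1.5], [0, 0, 3], [0, 0, 4], [0, 0, 4]], "grip": [3.4, 3.4, 3.4, 3.4]}}

```text
time: 6.02
position: [423.1, -288.4, 52.0]
orientation: [0.989, 0.146, 0.001, 0.001]
wrist_force: [3.3, -3.3, 4.9]
grip_width: 0.4
grip_force: 30.0
```

```bash
python3 -c "
from h import *
s=ctrl.observe();print(s['wrist_torque'],s['wrist_force'],s['qpos'][5])"
```

```text
[-0.66279127 -0.4905573   0.51137772] [ 3.30682634 -3.27113855  4.86887003] 0.5106641014980714
```

Torque jumped to 0.51 N·m, which is the stop. Release, rise and check.

Emit:
{"api": "step_arm", "payload": {"delta_pos": [[0, 0, 0], [0, 0, 0], [0, 0, 0], [0, 0, -5], [0, 0, -10], [10, 0, -13], [15, 0, -13], [15, 0, -13]], "dr": [[0, 0, 0], [0, 0, 0], [0, 0, 0], [0, 0, 0], [0, 0, 0], [0, 0, 0], [0, 0, 0], [0, 0, 0]], "grip": [5, 6.5, 6.5, 6.5, 6.5, 6.5, 6.5, 6.5]}}

```text
time: 7.02
position: [567.8, -242.5, 181.6]
orientation: [0.989, 0.147, 0.0, -0.0]
wrist_force: [0.2, 0.6, -0.8]
grip_width: 0.695
grip_force: 0.0
```

Run:
```python
from h import *
go((496.5,-11,150),17)
snap('top','top1');snap('scene','scene1');snap('wrist','w2')
a=cv2.resize(load('top1')[0][215:270,408:470],None,fx=6,fy=6,interpolation=cv2.INTER_CUBIC)
b=cv2.resize(load('scene1')[0][205:250,175:227],None,fx=6,fy=6,interpolation=cv2.INTER_CUBIC)
c=np.zeros((340,700,3),np.uint8);c[:a.shape[0],:a.shape[1]]=a;c[:b.shape[0],380:380+b.shape[1]]=b
cv2.imwrite('pics/crop2.png',c[...,::-1])
```

```text
t 7.025 pos [ 567.8 -242.5  181.6] q [-0.54  0.33  1.47  0.    1.34  0.73] F [ 0.2   0.58 -0.85]
dpos cm [ -0.11 -24.22   3.17] dr [  0.   -0.  -90.1]
```

View pics/crop2.png

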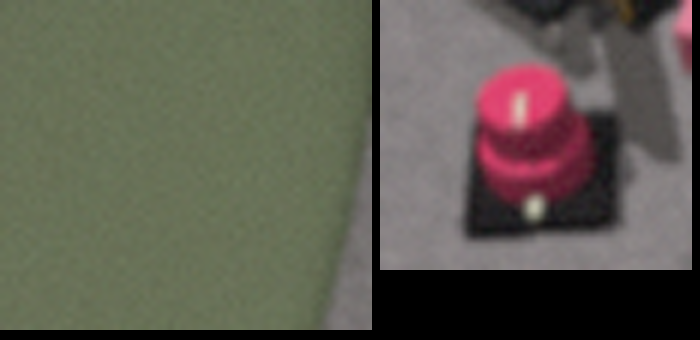

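The scene crop shows the white line on the cap pointing at the holder mark, so the cap is tight. Next I'll go above the tray's push wall.

Emit:
{"api": "step_arm", "payload": {"delta_pos": [[-0.1, -5, 1], [-0.1, -11, 3], [-0.1, -17, 3], [-0.1, -22, 3], [-0.1, -24.2, 3], [-0.1, -24.2, 3], [-0.1, -24.2, 3], [-0.1, -24.2, 3], [-0.1, -24.2, 3], [-0.1, -24.2, 3]], "dr": [[0, 0, -10], [0, 0, -20], [0, 0, -30], [0, 0, -40], [0, 0, -50], [0, 0, -60], [0, 0, -70], [0, 0, -80], [0, 0, -90], [0, 0, -90]], "grip": [5, 4, 3.2, 3.2, 3.2, 3.2, 3.2, 3.2, 3.2, 3.2]}}

```text
time: 8.43
position: [493.2, -13.2, 150.6]
orientation: [0.598, 0.802, -0.001, -0.001]
wrist_force: [-0.3, -1.2, 0.2]
grip_width: 0.342
grip_force: 0.0
```

Run:
```python
from h import *
snap('wrist','w3')
p,P,d,K,T=load('w3'); H=cv2.cvtColor(p,cv2.COLOR_RGB2HSV).astype(int)
X,Y,Z=P[...,0],P[...,1],P[...,2]
near=(abs(X-530)<80)&(abs(Y)<70)&(d>0)
pink=near&(H[...,0]>150)&(H[...,1]>40)
for lo,hi in((8,16),(26,34)):
    s=P[pink&(Z>lo)&(Z<hi)]; print(len(s),s.mean(0).round(1),cv2.minAreaRect(s[:,:2].astype(np.float32)))
go((496.6,-10.8,30),17)
```

```text
3255 [532.2   9.1  12.2] ((535.5405883789062, 0.8416481018066406), (89.7630615234375, 74.25049591064453), 17.51780891418457)
931 [496.5  -9.4  30.1] ((514.8944091796875, -5.341800689697266), (47.36662673950195, 73.47880554199219), 17.628252029418945)
t 8.475 pos [493.5 -13.1 150.7] q [-0.2   0.11  1.81 -0.    1.23 -0.49] F [-0.22  0.27 -0.04]
dpos cm [ 0.13  0.38 12.07] dr [-0.1 -0.  -0.5]
```

View pics/w3.png

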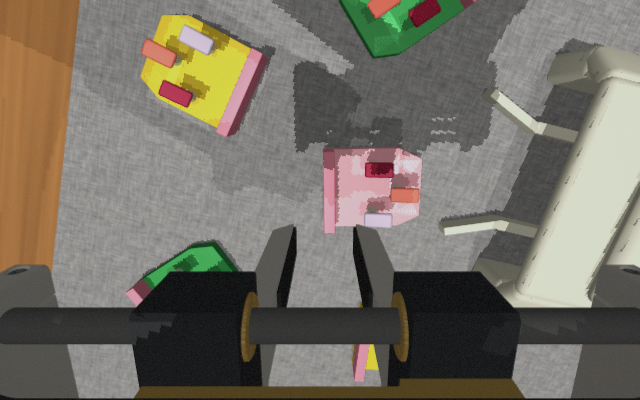

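The wrist view shows the pink tray centred at (372,188), its wall at (330,190), and the rails at (520,110) and (490,226). Descending to grip the wall between the nails.

Emit:
{"api": "step_arm", "payload": {"delta_pos": [[0.07, 0.41, 5], [0.07, 0.41, 8], [0.07, 0.41, 10.5], [0.07, 0.41, 12.1], [0.07, 0.41, 12.1], [0.07, 0.41, 12.1]], "dr": [[0, 0, -1], [0, 0, -1], [0, 0, -1], [0, 0, -1], [0, 0, -1], [0, 0, -1]], "grip": [3.2, 3.2, 3.2, 3.2, 3.2, 3.2]}}

```text
time: 9.22
position: [499.5, -11.0, 31.2]
orientation: [0.59, 0.808, 0.0, 0.001]
wrist_force: [0.1, 0.3, 0.5]
grip_width: 0.343
grip_force: 0.0
```

Run:
```python
from h import *
go((497.2,-11.2,30),17.5)
# rails / lamp: from top0, scene0, w3
for f in('top0','scene0','w3'):
    p,P,d,K,T=load(f); C=p.astype(int)
    X,Y,Z=P[...,0],P[...,1],P[...,2]
    m=(d>0)&(C.min(-1)>120)&(C.max(-1)-C.min(-1)<50)&(Z>12)&(Z<24)&(X>595)&(X<665)&(abs(Y-47)<80)
    for sgn in(1,-1):
        q=P[m&(sgn*(Y-47)>0)]
        if len(q)<5: print(f,sgn,len(q));continue
        b=[(x,q[(abs(q[:,0]-x)<5)][:,1].mean().round(1)) for x in (612,622,632,642) if (abs(q[:,0]-x)<5).sum()>2]
        print(f,sgn,len(q),q.min(0).round(1),q.max(0).round(1),b)
```

```text
t 9.225 pos [499.5 -11.   31.2] q [-0.2   0.29  1.88 -0.    0.97 -0.5 ] F [0.11 0.34 0.5 ]
dpos cm [ 0.05 -0.22  0.12] dr [0.1 0.  0.2]
top0 1 62 [605.5  90.9  13.1] [657.6 113.1  23.6] [(612, np.float64(108.3)), (622, np.float64(104.5)), (632, np.float64(100.9)), (642, np.float64(97.3))]
top0 -1 58 [611.1 -19.5  13.3] [663.1   5.6  22. ] [(612, np.float64(-16.8)), (622, np.float64(-12.6)), (632, np.float64(-9.0)), (642, np.float64(-3.9))]
scene0 1 8 [604.  103.8  15.4] [612.1 113.3  20.5] [(612, np.float64(109.2))]
scene0 -1 17 [612.3 -21.5  12.4] [622.2  -9.2  21.4] [(612, np.float64(-18.2)), (622, np.float64(-16.4))]
w3 1 675 [604.7  89.5  12.4] [662.5 112.9  20.5] [(612, np.float64(107.8)), (622, np.float64(104.1)), (632, np.float64(100.8)), (642, np.float64(97.4))]
w3 -1 494 [611.5 -21.4  14.4] [664.9   7.4  20.2] [(612, np.float64(-16.9)), (622, np.float64(-13.7)), (632, np.float64(-8.9)), (642, np.float64(-4.4))]
```

Emit:
{"api": "step_arm", "payload": {"delta_pos": [[0.05, -0.2, 0.1], [0.05, -0.2, 0.1], [0.05, -0.2, 0.1], [0.05, -0.2, 0.1], [0.05, -0.2, 0.1], [0.05, -0.2, 0.1], [0.05, -0.2, 0.1], [0.05, -0.2, 0.1]], "dr": [[0, 0, 0], [0, 0, 0], [0, 0, 0], [0, 0, 0], [0, 0, 0], [0, 0, 0], [0, 0, 0], [0, 0, 0]], "grip": [3.2, 2.6, 2, 1.6, 1.2, 0.8, 0.8, 0.8]}}

```text
time: 10.22
position: [496.5, -10.9, 29.3]
orientation: [0.589, 0.808, -0.0, -0.0]
wrist_force: [-0.5, -0.6, -0.1]
grip_width: 0.101
grip_force: 30.0
```

Run:
```python
from h import *
s=ctrl.observe(); print(s['wrist_torque'])
go((515,40.6,30),3.1)
go((623.3,46.5,30),3.1)
```

```text
[-0.10187208  0.12806261 -0.00474355]
t 10.225 pos [496.5 -10.9  29.3] q [-0.2   0.29  1.88 -0.    0.97 -0.51] F [-0.49 -0.57 -0.11]
dpos cm [ 4.34  3.33 -0.07] dr [-0.  -0.  14.7]
t 10.225 pos [496.5 -10.9  29.3] q [-0.2   0.29  1.88 -0.    0.97 -0.51] F [-0.49 -0.57 -0.11]
dpos cm [ 1.6  13.82 -0.07] dr [-0.  -0.  14.7]
```

Emit:
{"api": "step_arm", "payload": {"delta_pos": [[0.4, 0.4, 0.02], [1, 0.8, 0.02], [1.7, 1.3, 0.02], [2.4, 1.8, 0.02], [3.1, 2.4, 0.02], [3.7, 2.9, 0.02], [4.2, 3.2, 0.02], [4.34, 3.33, 0.02], [4.34, 3.33, 0.02], [4.34, 3.33, 0.02]], "dr": [[0, 0, 1.5], [0, 0, 3.5], [0, 0, 6], [0, 0, 8.5], [0, 0, 10.5], [0, 0, 12.5], [0, 0, 14], [0, 0, 14.7], [0, 0, 14.7], [0, 0, 14.7]], "grip": [0.8, 0.8, 0.8, 0.8, 0.8, 0.8, 0.8, 0.8, 0.8, 0.8]}}

```text
time: 11.48
position: [515.3, 40.9, 29.3]
orientation: [0.688, 0.726, 0.0, -0.0]
wrist_force: [-0.7, 1.1, 2.4]
grip_width: 0.103
grip_force: 30.0
```

Run:
```python
from h import *
go((623.3,46.5,30),3.1)
snap('wrist','w4');snap('top','top2');snap('scene','scene2')
for f in('w4','scene2'):
    p,P,d,K,T=load(f); H=cv2.cvtColor(p,cv2.COLOR_RGB2HSV).astype(int); X,Y,Z=P[...,0],P[...,1],P[...,2]
    pink=(abs(X-550)<80)&(abs(Y-43)<60)&(d>0)&(H[...,0]>150)&(H[...,1]>40)&(Z>8)&(Z<16.5)
    s=P[pink]; print(f,len(s),cv2.minAreaRect(s[:,:2].astype(np.float32)),np.median(s[:,2]))
```

```text
t 11.475 pos [515.3  40.9  29.3] q [-0.09  0.33  1.83  0.    0.98 -0.14] F [-0.7   1.12  2.39]
dpos cm [-1.000e-02  1.081e+01 -6.000e-02] dr [ 0.  -0.  -0.1]
w4 8605 ((556.6282958984375, 45.65996170043945), (89.21775817871094, 71.23892974853516), 4.908418655395508) 12.202585107235535
scene2 445 ((556.3222045898438, 42.20636749267578), (89.94524383544922, 76.67306518554688), 4.256860256195068) 13.449409103365383
```

View pics/w4.png

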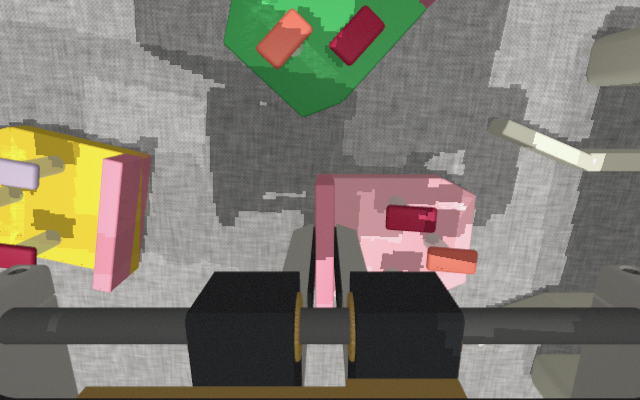

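The tray is gripped and square to the channel, with the nails clear of the fingers. Sliding in.

Emit:
{"api": "step_arm", "payload": {"delta_pos": [[0, 0.5, 0.02], [0, 1.3, 0.02], [0, 2.1, 0.02], [0, 2.9, 0.02], [0, 3.7, 0.02], [0, 4.5, 0.02], [0, 5.2, 0.02], [0, 5.8, 0.02], [0, 6.2, 0.02], [0, 6.4, 0.02], [0, 6.4, 0.02]], "dr": [[0, 0, 0], [0, 0, 0], [0, 0, 0], [0, 0, 0], [0, 0, 0], [0, 0, 0], [0, 0, 0], [0, 0, 0], [0, 0, 0], [0, 0, 0], [0, 0, 0]], "grip": [0.8, 0.8, 0.8, 0.8, 0.8, 0.8, 0.8, 0.8, 0.8, 0.8, 0.8]}}

```text
time: 13.0
position: [577.9, 43.9, 29.4]
orientation: [0.688, 0.726, -0.001, -0.001]
wrist_force: [-5.1, -0.0, 8.2]
grip_width: 0.108
grip_force: 30.0
```

Run:
```python
from h import *
go((623.3,46.5,30),3.1)
print(ctrl.observe()['wrist_torque'])
```

```text
t 13.0 pos [577.9  43.9  29.4] q [-0.07  0.44  1.67 -0.    1.03 -0.13] F [-5.13 -0.01  8.21]
dpos cm [ 0.02  4.55 -0.08] dr [-0.2  0.  -0. ]
[-0.10609037  0.89777661  0.0330625 ]
```

Emit:
{"api": "step_arm", "payload": {"delta_pos": [[0, 0.5, -0.02], [0, 1.2, -0.03], [0, 1.9, -0.03], [0, 2.6, -0.03], [0, 3.3, -0.03], [0, 3.9, -0.03], [0, 4.3, -0.03], [0, 4.5, -0.03], [0, 4.5, -0.03]], "dr": [[0, 0, 0], [0, 0, 0], [0, 0, 0], [0, 0, 0], [0, 0, 0], [0, 0, 0], [0, 0, 0], [0, 0, 0], [0, 0, 0]], "grip": [0.8, 0.8, 0.8, 0.8, 0.8, 0.8, 0.8, 0.8, 0.8]}}

```text
time: 14.12
position: [623.1, 46.3, 29.4]
orientation: [0.688, 0.726, -0.001, -0.001]
wrist_force: [-3.5, 0.5, 4.9]
grip_width: 0.101
grip_force: 30.0
```

Run:
```python
from h import *
go((623.3,46.5,30),3.1)
print(ctrl.observe()['wrist_torque'])
snap('scene','scene3'); snap('wrist','w5')
```

```text
t 14.125 pos [623.1  46.3  29.4] q [-0.06  0.52  1.55 -0.    1.08 -0.12] F [-3.47  0.46  4.86]
dpos cm [ 0.02  0.02 -0.06] dr [-0.1  0.  -0. ]
[-0.08252271  0.65247337 -0.00512976]
```

View pics/w5.png

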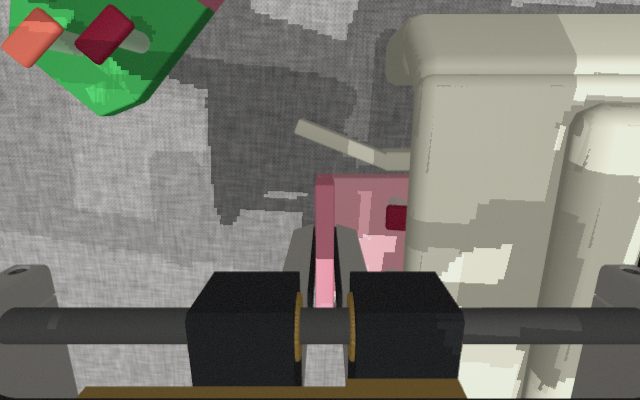

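The tray nose is inside the mouth and its wall is between the fingers just outside the hood. Releasing, rising, then turning for the tilted push.

Emit:
{"api": "step_arm", "payload": {"delta_pos": [[0, 0, 0], [0, 0, 0], [0, 0, 0], [0, 0, -3], [0, 0, -7], [0, -3, -12], [0, -6, -12], [0, -6, -12], [0, -6, -12], [0, -6, -12], [0, -6, -12], [0, -6, -12]], "dr": [[0, 0, 0], [0, 0, 0], [0, 0, 0], [0, 0, 0], [0, 0, 0], [0, 0, 10], [0, 0, 20], [0, 0, 30], [0, 0, 40], [0, 0, 50], [0, 0, 60], [0, 0, 70]], "grip": [1.6, 2.2, 2.2, 2.2, 2.2, 2.2, 2.2, 2.2, 2.2, 2.2, 2.2, 2.2]}}

```text
time: 15.72
position: [564.0, 43.2, 149.1]
orientation: [0.98, 0.197, -0.0, 0.0]
wrist_force: [-0.0, 0.3, 0.9]
grip_width: 0.236
grip_force: 0.0
```

Run:
```python
from h import *
go((560,43,150),-86.9,0)
go((560,43,110),-86.9,45)
```

```text
t 15.725 pos [564.   43.2 149.1] q [-0.08  0.25  1.64 -0.    1.25  1.1 ] F [-0.03  0.27  0.86]
dpos cm [-0.37 -0.13 -0.09] dr [ 0.   0.  19.6]
t 15.725 pos [564.   43.2 149.1] q [-0.08  0.25  1.64 -0.    1.25  1.1 ] F [-0.03  0.27  0.86]
dpos cm [-0.37 -0.13  3.91] dr [-7.7 44.6 18.6]
```

Emit:
{"api": "step_arm", "payload": {"delta_pos": [[-0.37, -0.13, 0], [-0.37, -0.13, 0], [-0.37, -0.13, 0], [-0.37, -0.13, 0], [-0.37, -0.13, 1], [-0.37, -0.13, 3], [-0.37, -0.13, 3.9], [-0.37, -0.13, 3.9]], "dr": [[-1.3, 7.4, 3.1], [-2.6, 14.9, 6.2], [-3.8, 22.3, 9.3], [-5.1, 29.7, 12.4], [-6.4, 37.2, 15.5], [-7.7, 44.6, 18.6], [-7.7, 44.6, 18.6], [-7.7, 44.6, 18.6]], "grip": [2.2, 2.2, 2.2, 2.2, 2.2, 2.2, 2.2, 2.2]}}

```text
time: 16.73
position: [558.6, 42.9, 108.6]
orientation: [0.924, 0.027, 0.382, -0.012]
wrist_force: [-0.1, 0.1, -0.1]
grip_width: 0.235
grip_force: 0.0
```

Run:
```python
from h import *
go((580,44,24),-86.9,45)
snap('top','top3');snap('scene','scene4')
p,P,d,K,T=load('scene4'); H=cv2.cvtColor(p,cv2.COLOR_RGB2HSV).astype(int); X,Y,Z=P[...,0],P[...,1],P[...,2]
pink=(abs(X-620)<80)&(abs(Y-43)<60)&(d>0)&(H[...,0]>150)&(H[...,1]>40)&(Z>8)&(Z<36)
s=P[pink];print(len(s),s.min(0),s.max(0))
a=cv2.resize(load('top3')[0][65:225,250:370],None,fx=3.5,fy=3.5,interpolation=cv2.INTER_CUBIC)
b=cv2.resize(p[120:300,240:460],None,fx=1.75,fy=1.75,interpolation=cv2.INTER_CUBIC)
c=np.zeros((562,800,3),np.uint8);c[:a.shape[0],:a.shape[1]]=a[:562];c[:b.shape[0],415:800]=b[:,:385]
cv2.imwrite('pics/crop3.png',c[...,::-1])
```

```text
t 16.725 pos [558.6  42.9 108.6] q [-0.18 -0.    2.28  1.07  0.19  0.34] F [-0.07  0.09 -0.1 ]
dpos cm [-4.45  0.03  7.5 ] dr [-0.2  0.1  0.2]
54 [614.56458418   7.81608634  24.83572508] [626.58080571  82.31004433  35.73022129]
```

View pics/crop3.png

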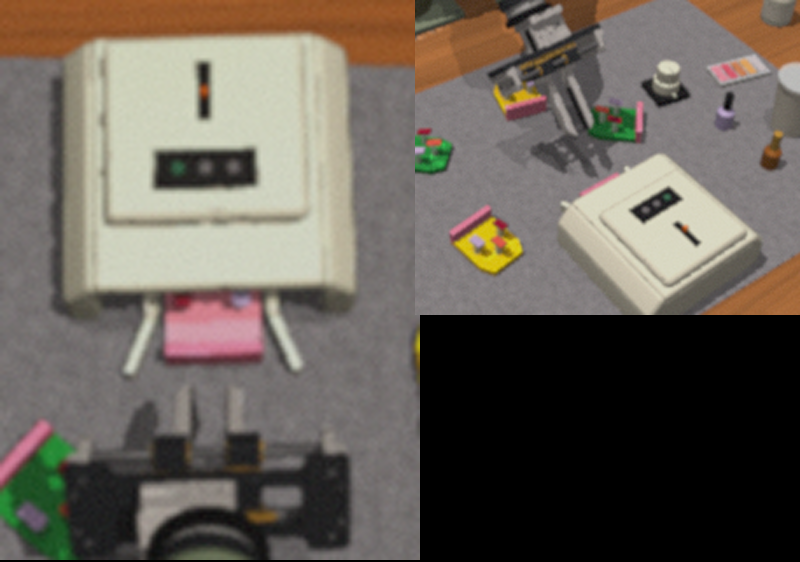

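The tray sits straight in the mouth, with its wall at crop (214,345) and the roof tab at (204,90) in the out position. I'll move forward over the spot just behind the wall, then descend.

Emit:
{"api": "step_arm", "payload": {"delta_pos": [[1.2, 0, 1.2], [2.46, 0, 2.46], [2.46, 0, 2.46], [1.5, 0, 3.4], [0.5, 0, 4.4], [-0.5, 0, 5.4], [-1, 0, 5.9], [-1, 0, 5.9]], "dr": [[0, 0, 0], [0, 0, 0], [0, 0, 0], [0, 0, 0], [0, 0, 0], [0, 0, 0], [0, 0, 0], [0, 0, 0]], "grip": [2.2, 2.2, 2.2, 2.2, 2.2, 2.2, 2.2, 2.2]}}

```text
time: 17.82
position: [593.9, 45.2, 60.9]
orientation: [0.924, 0.028, 0.382, -0.012]
wrist_force: [0.0, 0.7, -0.4]
grip_width: 0.234
grip_force: 0.0
```

Run:
```python
from h import *
go((593.4,44.9,24),-86.9,45)
```

```text
t 17.825 pos [593.9  45.2  60.9] q [-0.15  0.2   2.21  1.86  0.16 -0.45] F [ 0.02  0.71 -0.39]
dpos cm [-2.64  0.03  2.58] dr [-0.3  0.   0.2]
```

Emit:
{"api": "step_arm", "payload": {"delta_pos": [[-0.5, 0, 0.5], [-1, 0, 1], [-1.5, 0, 1.5], [-2, 0, 2], [-2.4, 0, 2.4], [-2.6, 0, 2.6], [-2.6, 0, 2.6]], "dr": [[0, 0, 0], [0, 0, 0], [0, 0, 0], [0, 0, 0], [0, 0, 0], [0, 0, 0], [0, 0, 0]], "grip": [2.2, 2.2, 2.2, 2.2, 2.2, 2.2, 2.2]}}

```text
time: 18.7
position: [594.8, 45.1, 25.0]
orientation: [0.923, 0.028, 0.383, -0.012]
wrist_force: [0.1, 0.1, 0.1]
grip_width: 0.229
grip_force: 0.0
```

Run:
```python
from h import *
go((593.4+32,44.9+1.7,24),-86.9,45)
```

```text
t 18.7 pos [594.8  45.1  25. ] q [-0.15  0.31  2.21  2.34  0.21 -0.93] F [0.12 0.13 0.06]
dpos cm [2.09 0.04 2.24] dr [-0.3 -0.1  0.2]
```

Emit:
{"api": "step_arm", "payload": {"delta_pos": [[0.2, 0, 0.2], [0.45, 0, 0.45], [0.7, 0, 0.7], [0.95, 0, 0.95], [1.2, 0, 1.2], [1.45, 0, 1.45], [1.7, 0, 1.7], [1.95, 0, 1.95], [2.2, 0, 2.2], [2.4, 0, 2.4], [2.47, 0, 2.47], [2.47, 0, 2.47]], "dr": [[0, 0, 0], [0, 0, 0], [0, 0, 0], [0, 0, 0], [0, 0, 0], [0, 0, 0], [0, 0, 0], [0, 0, 0], [0, 0, 0], [0, 0, 0], [0, 0, 0], [0, 0, 0]], "grip": [2.2, 2.2, 2.2, 2.2, 2.2, 2.2, 2.2, 2.2, 2.2, 2.2, 2.2, 2.2]}}

```text
time: 20.2
position: [629.7, 47.2, 24.7]
orientation: [0.923, 0.028, 0.383, -0.012]
wrist_force: [-1.5, 0.6, 0.0]
grip_width: 0.234
grip_force: 0.3
```

```bash
cat >> h.py <<'E'
def tab(f,base=None):
    # indicator tab: orange pixels on lamp roof
    p,P,d,K,T=load(f); H=cv2.cvtColor(p,cv2.COLOR_RGB2HSV).astype(int)
    m=(H[...,0]<16)&(H[...,1]>140)&(H[...,2]>120)&(P[...,2]>85)&(P[...,0]>700)&(P[...,0]<860)&(abs(P[...,1]-55)<40)
    v,u=np.nonzero(m); w=H[...,1][m]*1.
    print(f,len(u),'px',(u*w).sum()/w.sum(),(v*w).sum()/w.sum(),'xyz',np.median(P[m],0).round(1))
E
python3 - <<'E'
from h import *
go((0,0,0),-86.9,45)
snap('top','top4');snap('scene','scene5')
for f in('top0','top3','top4','scene0','scene4','scene5'):tab(f)
E
```

```text
t 20.2 pos [629.7  47.2  24.7] q [-0.13  0.36  2.13  2.28  0.18 -0.85] F [-1.48  0.63  0.03]
dpos cm [-46.36   0.92 -42.94] dr [-0.3 -0.   0.2]
top0 4 px 307.5651041666667 90.5 xyz [795.8  56.3 103.9]
top3 4 px 307.568988173456 90.50197109067017 xyz [795.5  56.2 105.4]
top4 5 px 307.651945320715 90.21871713985279 xyz [796.1  55.2 105.3]
scene0 4 px 393.7173620457604 250.07671601615073 xyz [796.7  53.9 104.8]
scene4 4 px 393.72556894243644 250.0776439089692 xyz [796.4  53.6 103.9]
scene5 5 px 393.57911733046285 250.27341227125942 xyz [796.3  53.7 103.8]
```

Emit:
{"api": "step_arm", "payload": {"delta_pos": [[0.07, 0, 0.07], [0.14, 0, 0.14], [0.21, 0, 0.21], [0.28, 0, 0.28], [0.35, 0, 0.35], [0.42, 0, 0.42], [0.49, 0, 0.49], [0.56, 0, 0.56], [0.63, 0, 0.63], [0.7, 0, 0.7], [0.77, 0, 0.77], [0.84, 0, 0.84]], "dr": [[0, 0, 0], [0, 0, 0], [0, 0, 0], [0, 0, 0], [0, 0, 0], [0, 0, 0], [0, 0, 0], [0, 0, 0], [0, 0, 0], [0, 0, 0], [0, 0, 0], [0, 0, 0]], "grip": [2.2, 2.2, 2.2, 2.2, 2.2, 2.2, 2.2, 2.2, 2.2, 2.2, 2.2, 2.2]}}

```text
time: 21.8
position: [641.6, 47.9, 24.8]
orientation: [0.923, 0.028, 0.383, -0.012]
wrist_force: [-1.6, -0.5, 1.7]
grip_width: 0.233
grip_force: 0.6
```

Run:
```python
from h import *
s=ctrl.observe();print(s['position'],s['wrist_force'],s['qpos'].round(2))
snap('top','top5');snap('scene','scene6')
for f in('top5','scene6'):tab(f)
```

```text
[641.55230993  47.90661391  24.77362274] [-1.57991746 -0.50839625  1.65977738] [-0.13  0.37  2.1   2.24  0.17 -0.81]
top5 5 px 307.6583850931677 90.18530020703933 xyz [797.1  55.  104. ]
scene6 5 px 393.56046267087277 250.2807570977918 xyz [796.   53.8 102. ]
```

Emit:
{"api": "step_arm", "payload": {"delta_pos": [[0.07, 0, 0.07], [0.14, 0, 0.14], [0.21, 0, 0.21], [0.28, 0, 0.28], [0.35, 0, 0.35], [0.42, 0, 0.42], [0.49, 0, 0.49], [0.56, 0, 0.56]], "dr": [[0, 0, 0], [0, 0, 0], [0, 0, 0], [0, 0, 0], [0, 0, 0], [0, 0, 0], [0, 0, 0], [0, 0, 0]], "grip": [2.2, 2.2, 2.2, 2.2, 2.2, 2.2, 2.2, 2.2]}}

```text
time: 22.9
position: [649.5, 48.4, 24.8]
orientation: [0.923, 0.028, 0.383, -0.012]
wrist_force: [-0.8, -0.2, 0.9]
grip_width: 0.236
grip_force: 0.5
```

Run:
```python
from h import *
s=ctrl.observe();print(s['position'],s['wrist_force'],s['qpos'].round(2))
snap('top','top6');snap('scene','scene7')
for f in('top6','scene7'):tab(f)
```

```text
[649.45712656  48.39308904  24.77288444] [-0.80284314 -0.20333184  0.91948029] [-0.12  0.38  2.08  2.22  0.16 -0.79]
top6 5 px 307.6538060479666 90.19812304483837 xyz [796.   55.2 102.1]
scene7 4 px 393.73620457604306 250.0834454912517 xyz [797.2  53.1 105.8]
```

Emit:
{"api": "step_arm", "payload": {"delta_pos": [[0.05, 0, 0.05], [0.1, 0, 0.1], [0.15, 0, 0.15], [0.2, 0, 0.2], [0.25, 0, 0.25], [0.3, 0, 0.3], [0.35, 0, 0.35], [0.4, 0, 0.4]], "dr": [[0, 0, 0], [0, 0, 0], [0, 0, 0], [0, 0, 0], [0, 0, 0], [0, 0, 0], [0, 0, 0], [0, 0, 0]], "grip": [2.2, 2.2, 2.2, 2.2, 2.2, 2.2, 2.2, 2.2]}}

```text
time: 24.0
position: [655.1, 48.7, 24.8]
orientation: [0.923, 0.028, 0.383, -0.012]
wrist_force: [-0.6, 0.3, 1.4]
grip_width: 0.232
grip_force: 0.5
```

Run:
```python
from h import *
s=ctrl.observe();print(s['position'],s['wrist_force'],s['qpos'].round(2))
snap('top','top7');snap('scene','scene8')
for f in('top7','scene8'):tab(f)
```

```text
[655.05991966  48.74732239  24.75722453] [-0.64405649  0.25883312  1.37798158] [-0.12  0.39  2.07  2.2   0.16 -0.76]
top7 5 px 307.65615141955834 90.20609884332282 xyz [797.8  55.1 102.3]
scene8 4 px 393.7328859060403 250.08456375838927 xyz [796.5  54.3 103.4]
```

Emit:
{"api": "step_arm", "payload": {"delta_pos": [[0.05, 0, 0.05], [0.1, 0, 0.1], [0.15, 0, 0.15], [0.2, 0, 0.2], [0.25, 0, 0.25], [0.3, 0, 0.3]], "dr": [[0, 0, 0], [0, 0, 0], [0, 0, 0], [0, 0, 0], [0, 0, 0], [0, 0, 0]], "grip": [2.2, 2.2, 2.2, 2.2, 2.2, 2.2]}}

```text
time: 24.85
position: [659.2, 49.1, 24.7]
orientation: [0.923, 0.028, 0.383, -0.012]
wrist_force: [-3.2, 1.0, 1.9]
grip_width: 0.236
grip_force: 2.0
```

Run:
```python
from h import *
s=ctrl.observe();print(s['position'],s['wrist_force'],s['qpos'].round(2))
snap('top','top8');snap('scene','scene9')
for f in('top8','scene9'):tab(f)
```

```text
[659.17769495  49.06291563  24.67211257] [-3.15974487  0.9517818   1.85064522] [-0.12  0.4   2.06  2.18  0.16 -0.75]
top8 5 px 307.65291005291004 89.19047619047619 xyz [799.9  55.1 104.1]
scene9 4 px 394.48010610079575 250.56366047745357 xyz [798.7  54.  106.4]
```

The switch tab is now moving, about 2.5 mm so far.

Emit:
{"api": "step_arm", "payload": {"delta_pos": [[0.05, 0, 0.05], [0.1, 0, 0.1], [0.15, 0, 0.15], [0.2, 0, 0.2], [0.25, 0, 0.25], [0.3, 0, 0.3], [0.35, 0, 0.35]], "dr": [[0, 0, 0], [0, 0, 0], [0, 0, 0], [0, 0, 0], [0, 0, 0], [0, 0, 0], [0, 0, 0]], "grip": [2.2, 2.2, 2.2, 2.2, 2.2, 2.2, 2.2]}}

```text
time: 25.82
position: [664.2, 49.3, 24.7]
orientation: [0.923, 0.028, 0.383, -0.012]
wrist_force: [-4.2, 0.2, 1.9]
grip_width: 0.233
grip_force: 1.8
```

Run:
```python
from h import *
s=ctrl.observe();print(s['position'],s['wrist_force'],s['qpos'].round(2))
snap('top','top9');snap('scene','scene10')
for f in('top9','scene10'):tab(f)
```

```text
[664.1978984   49.29577929  24.7114564 ] [-4.15892217  0.15220382  1.85609442] [-0.12  0.4   2.05  2.16  0.15 -0.73]
top9 4 px 307.5516339869281 87.49411764705883 xyz [804.3  56.6 103.4]
scene10 6 px 396.1026119402985 252.205223880597 xyz [804.8  54.4 104. ]
```

Emit:
{"api": "step_arm", "payload": {"delta_pos": [[0.025, 0, 0.025], [0.05, 0, 0.05], [0.075, 0, 0.075], [0.1, 0, 0.1]], "dr": [[0, 0, 0], [0, 0, 0], [0, 0, 0], [0, 0, 0]], "grip": [2.2, 2.2, 2.2, 2.2]}}

```text
time: 26.42
position: [665.7, 49.4, 24.8]
orientation: [0.923, 0.028, 0.383, -0.012]
wrist_force: [-3.5, 0.2, 0.5]
grip_width: 0.232
grip_force: 1.8
```

Emit:
{"api": "step_arm", "payload": {"delta_pos": [[0.025, 0, 0.025], [0.05, 0, 0.05]], "dr": [[0, 0, 0], [0, 0, 0]], "grip": [2.2, 2.2]}}

```text
time: 26.68
position: [666.3, 49.4, 24.8]
orientation: [0.923, 0.028, 0.383, -0.012]
wrist_force: [-5.2, -0.2, 1.8]
grip_width: 0.233
grip_force: 2.1
```

Emit:
{"api": "step_arm", "payload": {"delta_pos": [[0.025, 0, 0.025], [0.05, 0, 0.05]], "dr": [[0, 0, 0], [0, 0, 0]], "grip": [2.2, 2.2]}}

```text
time: 26.92
position: [666.6, 49.4, 24.6]
orientation: [0.923, 0.028, 0.383, -0.012]
wrist_force: [-5.6, 0.1, 2.1]
grip_width: 0.234
grip_force: 3.1
```

Run:
```python
from h import *
snap('top','top10');snap('scene','scene11')
for f in('top10','scene11'):tab(f)
s=ctrl.observe();print(s['position'],s['wrist_force'])
```

```text
top10 6 px 307.5584415584416 86.97489177489177 xyz [805.9  56.6 102.1]
scene11 4 px 396.4708222811671 252.56233421750665 xyz [805.1  54.5 104.1]
[666.5228943   49.41952524  24.44000265] [-5.81374188  0.45477729  3.1261378 ]
```

Emit:
{"api": "step_arm", "payload": {"delta_pos": [[0.02, 0, 0.02], [0.04, 0, 0.04]], "dr": [[0, 0, 0], [0, 0, 0]], "grip": [2.2, 2.2]}}

```text
time: 27.28
position: [666.7, 49.4, 24.2]
orientation: [0.924, 0.028, 0.382, -0.011]
wrist_force: [-8.8, -0.0, 5.0]
grip_width: 0.238
grip_force: 4.3
```

Emit:
{"api": "step_arm", "payload": {"delta_pos": [[0.02, 0, 0.02], [0.04, 0, 0.04]], "dr": [[0, 0, 0], [0, 0, 0]], "grip": [2.2, 2.2]}}

```text
time: 27.52
position: [666.9, 49.5, 24.2]
orientation: [0.924, 0.028, 0.382, -0.011]
wrist_force: [-11.4, -0.2, 6.7]
grip_width: 0.228
grip_force: 5.7
```

Position has stalled and the force has climbed to 11 N: the switch is at its stop. Backing out straight, then up.

Emit:
{"api": "step_arm", "payload": {"delta_pos": [[-0.3, 0, -0.3], [-1, 0, -1], [-2, 0, -2], [-3, 0, -3], [-3.9, 0, -3.9], [-3.9, 0, -3.9], [-2, 0, -5.8], [0.5, 0, -8.3], [3.5, 0, -11.3], [3.5, 0, -11.3]], "dr": [[0, 0, 0], [0, 0, 0], [0, 0, 0], [0, 0, 0], [0, 0, 0], [0, 0, 0], [0, 0, 0], [0, 0, 0], [0, 0, 0], [0, 0, 0]], "grip": [2.2, 2.2, 2.2, 2.2, 2.2, 2.2, 2.2, 2.2, 2.2, 2.2]}}

```text
time: 28.78
position: [616.5, 55.4, 100.8]
orientation: [0.922, 0.034, 0.386, -0.025]
wrist_force: [0.2, 0.2, 0.3]
grip_width: 0.234
grip_force: 0.0
```

Run:
```python
from h import *
snap('top','top11');snap('scene','scene12')
for f in('top0','top10','top11','scene0','scene11','scene12'):tab(f)
go((0,0,0),0)
# movement of bystanders between first and last pictures
a=load('top11')[0]; b=load('scene12')[0]
c=np.vstack([np.hstack([a[60:300,120:520]]),b[120:360,60:460]]); cv2.imwrite('pics/fin.png',c[...,::-1])
```

```text
top0 4 px 307.5651041666667 90.5 xyz [795.8  56.3 103.9]
top10 6 px 307.5584415584416 86.97489177489177 xyz [805.9  56.6 102.1]
top11 6 px 307.55584872471417 86.97801231310466 xyz [805.2  56.6 104.2]
scene0 4 px 393.7173620457604 250.07671601615073 xyz [796.7  53.9 104.8]
scene11 4 px 396.4708222811671 252.56233421750665 xyz [805.1  54.5 104.1]
scene12 4 px 396.47708894878707 252.5633423180593 xyz [806.1  53.4 106.1]
t 28.875 pos [618.1  55.1 103. ] q [-0.14  0.14  2.15  1.23  0.18  0.2 ] F [-0.24  0.11  0.38]
dpos cm [-50.67   0.56 -37.28] dr [ 33.2 -37.5 -80.7]
```

View pics/fin.png

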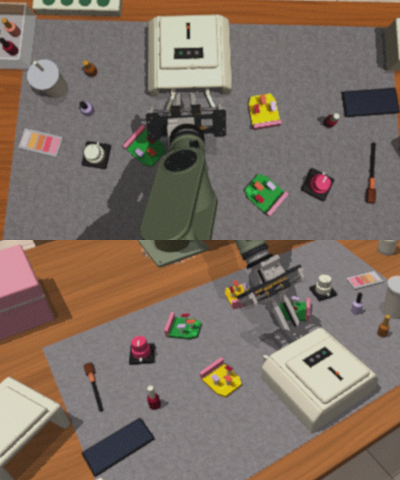

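The tab has moved about 10 mm and stayed there after the arm withdrew. The other items in view look unmoved, and the arm is clear.

```bash
python3 -c "
from h import *
print(ctrl.job_done())"
```

```text
the job is handed in; nothing more can be done
None
```

Job handed in: the pink cap was turned to its hard stop, then the pink tray was slid flat under the lamp until the start switch was fully in (tab moved about 10 mm, peak push reading about 11 N), in about 29 s of the 72 s allowed.

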